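# Count along the loading tray and push the vial carrier into lane three

### The job

Starting at the lane beside the blue end block, run a fingertip along the bright steel strip in front of the loading tray's lane mouths, touching it at the first, the second and the third lane as you count them. Then push the yellow vial carrier, without picking it up, across the tray and nose first into that third lane until it is fully home against the back stop. Keep it upright, and leave the white carrier and the other things on the bench where they are.

Things in the scene. Friction and masses are not known exactly. Their poses are not given: they have to be found in the camera images.
- tray: Loading tray, fixed, blue-grey base plate 260 (x) by 372 mm (y), 6 mm thick; origin at the centre of its underside, x pointing into the lanes. Near part, x -130 to +28 mm: flat bare apron, height 6 mm. Then seven lanes side by side, centres at y = +138, +92, +46, 0, -46, -92, -138 mm, each 40 mm wide, parted by dark 6 mm dividers with tapered noses (2 mm) at x = +28 mm, tops 28 mm above the bench.
- strip_mid (a point): Middle of the bright steel strip, on its top face (6 mm above the bench), tray x = +16 mm, y = 0. The strip lies flush in the apron just in front of the lane mouths: 20 mm wide in x, 330 mm long in y, with a dark index dot on it at the middle of each lane. Axes as the tray's.
- stop_mid (a point): Middle of the back stop's near face at lane floor height (tray x = +120 mm, y = 0): the wall that closes all lanes, top 36 mm above the bench. A carrier is home when its nose tip touches this wall (its origin 50 mm short of it, at tray x = +70 mm); its tail then stands 8 mm out of the lane.
- blue_block: Blue end block 90 x 17 x 34 mm on the tray, outside the outermost lane at one end of the row (tray y = +173 or -173 mm, x = +75 mm); it changes ends from start to start. The lane beside it is the first lane; the third lane's centre is 127 mm from the block's, across the lanes. Origin at the centre of its underside; axes parallel to the tray's.
- grey_block: Grey end block of the same size at the other end of the row. Origin at the centre of its underside.
- carrier: Yellow carrier, five red-capped vials, about 0.2 kg, loose on the apron, nose roughly toward the lanes, 35 to 60 mm short of the dividers. 100 mm long (x), 31 mm wide, 58 mm high. Origin at the centre of its underside; balance point 4 mm behind. Straight-sided foot 12 mm high; its last 20 mm taper to a 11 mm wide nose. Above it a 26 mm wide block. Pushed below 20 mm above the apron it slides and does not tip.
- carrier_tail (a point): Centre of the yellow carrier's flat tail face, 50 mm behind its origin and 14 mm above its underside, where to push it: an upright thumb plate 31 mm wide and 34 mm high. Axes as the carrier's.
- loaded_carrier: White carrier with green-capped vials, same shape and size as the yellow one, loose, already home in the middle (fourth) lane; it stays there. The third lane is always empty. Origin at the centre of its underside.
- tube_rack: Bystander: wire tube rack with capped blood tubes, 200 x 75 mm, 108 mm high, left of the tray. Origin at the centre of its underside.
- pipette_beaker: Bystander: round beaker 76 mm across full of transfer pipettes, 120 mm high, far left. Origin at the centre of its underside.
- tip_box: Bystander: blue pipette-tip box 85 x 120 mm, 67 mm high, right of the tray. Origin at the centre of its underside.
- reagent_bottle: Bystander: white bottle 72 mm across, 170 mm high, far right. Origin at the centre of its underside.
- marker_pen: Bystander: marker pen 130 mm long, 13 mm thick, lying right of the robot, near side of the bench. Origin under its middle.
- timer: Bystander: white bench timer 60 x 75 mm, 18 mm high, lying near the robot, left. Origin at the centre of its underside.
Not all that is in view belongs to the job. Of the things like the carrier, leave any that is purple; of the rest the smaller one is meant.

How it is judged (in metres and radians):
On the way, in this order (a step that is already met when the one before it is completed fails the run):
1. a fingertip touches the tray at the mouth of the first lane from the blue block (((y of blue_block in the frame of tray above 0.1 m and y of the grasp point in the frame of tray between 0.119 and 0.157 m and x of the grasp point in the frame of tray between -0.03 and 0.06 m and contact force between the fingers and tray above 0.3 N) or (y of blue_block in the frame of tray below -0.1 m and y of the grasp point in the frame of tray between -0.157 and -0.119 m and x of the grasp point in the frame of tray between -0.03 and 0.06 m and contact force between the fingers and tray above 0.3 N))), for 0.06 s.
2. a fingertip touches the tray at the mouth of the second lane from the blue block (((y of blue_block in the frame of tray above 0.1 m and y of the grasp point in the frame of tray between 0.073 and 0.111 m and x of the grasp point in the frame of tray between -0.03 and 0.06 m and contact force between the fingers and tray above 0.3 N) or (y of blue_block in the frame of tray below -0.1 m and y of the grasp point in the frame of tray between -0.111 and -0.073 m and x of the grasp point in the frame of tray between -0.03 and 0.06 m and contact force between the fingers and tray above 0.3 N))), for 0.06 s.
3. a fingertip touches the tray at the mouth of the third lane from the blue block (((y of blue_block in the frame of tray above 0.1 m and y of the grasp point in the frame of tray between 0.027 and 0.065 m and x of the grasp point in the frame of tray between -0.03 and 0.06 m and contact force between the fingers and tray above 0.3 N) or (y of blue_block in the frame of tray below -0.1 m and y of the grasp point in the frame of tray between -0.065 and -0.027 m and x of the grasp point in the frame of tray between -0.03 and 0.06 m and contact force between the fingers and tray above 0.3 N))), for 0.06 s.
4. the yellow carrier is home in the third lane from the blue block (((y of blue_block in the frame of tray above 0.1 m and y of carrier in the frame of tray between 0.039 and 0.053 m) or (y of blue_block in the frame of tray below -0.1 m and y of carrier in the frame of tray between -0.053 and -0.039 m)) and x of carrier in the frame of tray above 0.065 m and angle between carrier's own z axis and vertical below 0.08 rad and angle between the x axis of carrier and the x axis of tray, either way round below 0.12 rad and linear speed of carrier below 0.01 m/s), for 0.2 s.
At the end, for the whole second after the job is handed in: The yellow carrier stands upright and at rest in the third lane counted from the blue block, centred within 7 mm, straight within 0.12 rad and within 5 mm of the back stop; the white carrier has not moved more than 12 mm and the bystanders not more than 20 mm (all of step 4 and distance of loaded_carrier from where it was at the start of the episode below 0.012 m and distance of each of tube_rack, pipette_beaker, tip_box, reagent_bottle, marker_pen, timer from where it was at the start of the episode below 0.02 m); the robot touches nothing.
It fails at once if the yellow carrier is lifted (z of carrier in the frame of tray above 0.018 m).
It fails at once if the yellow carrier is tipped (angle between carrier's own z axis and vertical above 0.35 rad).
It fails at once if the white carrier is moved (distance of loaded_carrier from where it was at the start of the episode above 0.012 m).
It fails at once if another thing on the bench is moved (distance of any of tube_rack, pipette_beaker, tip_box, reagent_bottle, marker_pen, timer from where it was at the start of the episode above 0.02 m).
It also fails if it takes over 64 s, if anything falls off the work surface, if the arm or the gripper's body presses on something with over 40 N, if the wrist force passes 120 N, or if a joint passes its speed limit or range.

### The arm

A 7-joint arm with a two-finger parallel gripper is mounted at the origin on the work surface. World frame = base frame: x ahead of the robot, y to its left, z up, the work surface at z = 0. Lengths are in mm, angles in rad, forces in N, time in s.
With the tool pointing down it reaches from about 400 to 850 mm from the base axis. Payload 10.4 kg.
Tool frame: the origin (TCP) lies on the centre line of the jaws, within the pads' length; the fingertips stand 19 mm ahead of it and the grasp point (between the pads) is the TCP; z points along the fingers, x is the direction in which the jaws open and shut, and the axes are right-handed (so a half turn about z gives the same grasp; the last joint's range is limited). The gripper opens to 87 mm and grips with 3 to 60 N. Pads are 19 mm wide; open, the fingers measure 117 mm over their backs; the gripper's body (75 mm by 190 mm) begins 51 mm behind the grasp point.
Start: joints at [1.279, 0.332, -0.065, 1.46, 0.022, 1.35, -0.088], TCP at [166.005, -602.572, 241.576] pointing down, gripper open.
Joint ranges: [-2.6, 2.6], [-0.5, 2.12], [-1.47, 1.34], [0.16, 2.42], [-1.27, 4.41], [0.06, 2.06], [-2.6, 2.6]. Speed limits (rad/s): [2.22, 2.22, 2.79, 2.79, 3.14, 3.14, 3.14].

### API

Orientations are given as a unit quaternion [x, y, z, w].
In Python, from bench import manip gives the robot as it stands.
- The arm moves only by the tool carry_out, never from a script. Its argument "motion" is a list of rows, each a list of 6 numbers: the shift along the tool's x, y, z in mm, then the turn, a rotation vector about the tool's x, y, z in degrees. A call has 1 to 8 rows; each row shifts and turns the commanded pose from where the row before left it, along the tool's axes as they then stand; what a row does not reach is not made up. A row lasts 1/12 s, in which the tool goes at most 41.7 mm and 7.16 degrees, less where a joint would pass 70% of its speed; a pose out of reach is approached as far as the arm can. A call with a gripper value outside its range is refused whole. "fingers" is the opening, from 0 (shut) to 1 (fully open), set as the call begins (left out, the last holds). The fingers move at their own pace and stop on an object; "force" is the grip in N (left out, the last holds). Time passes only in rows, so rows that do not move let the fingers close. It gives the time, the measured TCP pose, the force and the opening at its end, in the units of the state.
- manip.read_state(): the state, without advancing time (a new reading comes with each control period).
- manip.read_camera(name): name is "scene" or "top" or "wrist"; returns a dict with "image" (480x640x3 uint8, red, green, blue), "camera_matrix" (3x3 intrinsics, pixels), "cam_to_world" (4x4, takes a point from camera to world coordinates); the wrist camera has in their place "mount" (4x4, takes a point from camera to tool coordinates, whose origin is the TCP and whose axes are the tool frame's). Camera axes: x right, y down, z forward; pixel columns grow to the right and rows downward; lengths in mm; the calibration is good to about 2 mm. A picture is of the moment at which its call begins: read the wrist's pose just before it. There is no depth.
- manip.close_job(): hands the job in, once; it reports no verdict.
The state is a dict: "time": time; "joint_pos": joint angles; "dq": joint speeds; "tau": joint torques, N m; "eef_pos": TCP position; "orientation": TCP orientation; "wrist_force": force on the tool from outside, world axes, zero at the start; "wrist_torque": the same for the moment, N m; "width": opening from 0.0 (shut) to 1.0 (fully open).
Only numpy, scipy, OpenCV 4.12 (cv2) and the standard library are available. Lean on these libraries where they do the work, as an engineer would, in place of code of your own. Each camera call takes 0.05 s, during which the arm holds its last target.

## Working session

There is one attempt and no reset: what is moved stays moved. The work goes in short steps, Python scripts to look and compute and a tool call to move; the robot and the scene stay as the last step left them, time stands still between calls to the robot, and variables do not carry over. Pictures are saved under pics/ and viewed, and the job is handed in when it is done.

Besides the shell and the picture viewer there is one more tool, called by a JSON object that holds its "name" and its "arguments". carry_out: Moves the arm, as the interface text tells. Its arguments: {"type":"object","properties":{"motion":{"type":"array","items":{"type":"array","items":{"type":"number"}}},"fingers":{"type":"number"},"force":{"type":"number"}},"required":["motion"]}

```bash
mkdir -p pics
python3 - <<'E'
from bench import manip
import cv2,json,numpy as np
s=manip.read_state();print(s)
for n in ["scene","top"]:
    c=manip.read_camera(n);cv2.imwrite(f"pics/{n}0.png",c["image"][:,:,::-1]);print(n,c["camera_matrix"],c["cam_to_world"])
    np.savez(f"{n}.npz",K=c["camera_matrix"],T=c["cam_to_world"])
E
```

```text
{'time': 0.0, 'joint_pos': array([ 1.27939154,  0.33286543, -0.0646985 ,  1.46093135,  0.02160897,
        1.34988093, -0.08850047]), 'dq': array([ 0.00112423, -0.00183156, -0.00063499, -0.00045581,  0.00041437,
        0.00141397, -0.00088859]), 'tau': array([ 1.85419826e-04, -6.23265052e+01,  2.51021079e-02, -3.89904284e+01,
       -6.13128114e-02,  3.98947927e-02,  1.72598598e-04]), 'eef_pos': array([ 165.88655141, -602.21997554,  240.76269532]), 'orientation': array([ 7.95486907e-01, -6.05970378e-01, -5.73866968e-04, -3.91377209e-04]), 'wrist_force': array([-0.33588225, -0.8134024 , -0.84878871]), 'wrist_torque': array([ 0.00858181,  0.0312795 , -0.01729469]), 'width': 1.0019997021953835}
scene [[615.36673166   0.         322.26917826]
 [  0.         615.36673166 239.27915622]
 [  0.           0.           1.        ]] [[-8.46507383e-01  3.98126725e-01 -3.53440747e-01  9.76478224e+02]
 [ 5.32315266e-01  6.43077569e-01 -5.50537644e-01  7.13010559e+02]
 [ 8.10606731e-03 -6.54176086e-01 -7.56298843e-01  1.04780517e+03]
 [ 0.00000000e+00  0.00000000e+00  0.00000000e+00  1.00000000e+00]]
top [[466.01810714   0.         326.92408924]
 [  0.         466.01810714 235.33128031]
 [  0.           0.           1.        ]] [[ 1.64284089e-02 -9.84969535e-01  1.71945117e-01  3.39301692e+02]
 [-9.99653637e-01 -1.26441013e-02  2.30809934e-02 -1.72038978e+01]
 [-2.05599838e-02 -1.72264746e-01 -9.84836100e-01  1.04871359e+03]
 [ 0.00000000e+00  0.00000000e+00  0.00000000e+00  1.00000000e+00]]
```

View pics/scene0.png

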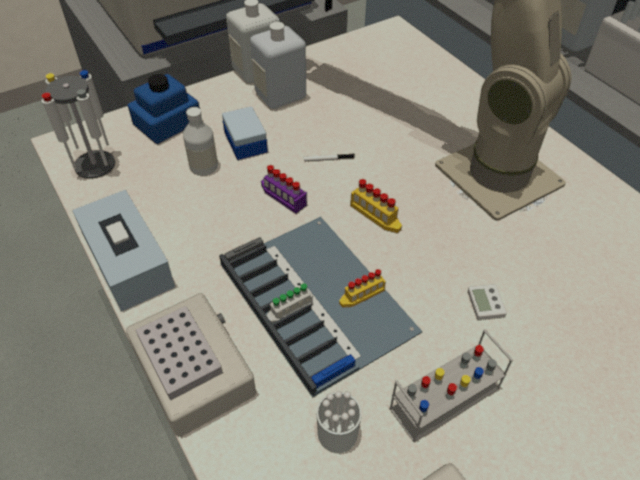

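View pics/top0.png

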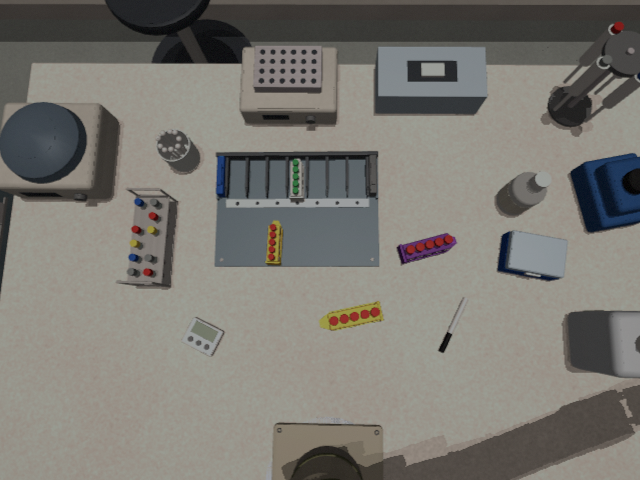

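Three things look like the carrier in the top view: yellow on the apron (274,243), a larger yellow one on the bench (352,317), and a purple one (427,248). Leaving out the purple, the smaller yellow one on the apron fits. The blue block is at the left (221,176). I'll confirm in an enlarged crop.

Run:
```python
import cv2
im=cv2.imread("pics/top0.png")
cv2.imwrite("pics/c1.png",cv2.resize(im[145:275,205:395],None,fx=4.2,fy=4.2,interpolation=cv2.INTER_CUBIC))
cv2.imwrite("pics/c2.png",cv2.resize(im[210:345,240:400],None,fx=4.2,fy=4.2,interpolation=cv2.INTER_CUBIC))
```

```text
(no output)
```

View pics/c1.png

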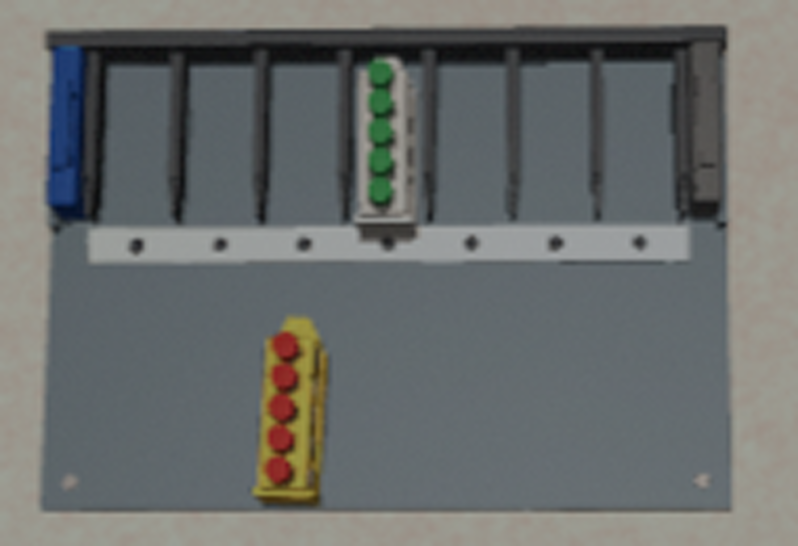

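View pics/c2.png

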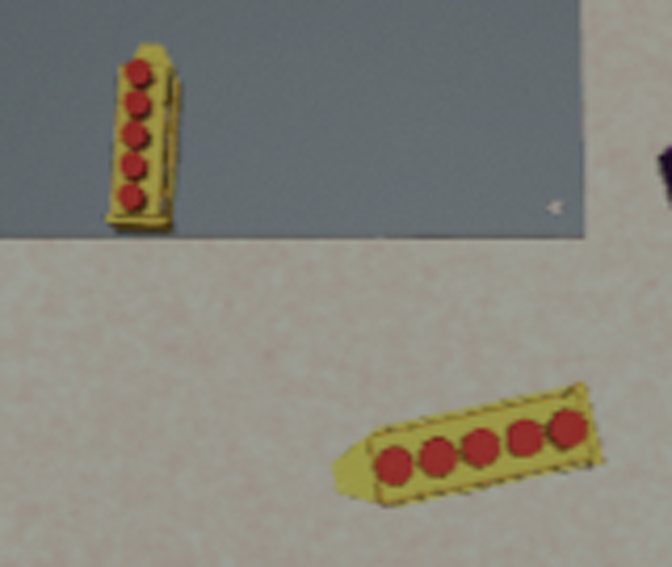

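```bash
cat > h.py <<'E'
import numpy as np
def pix(name,u,v,z):
    d=np.load(f"{name}.npz");K,T=d["K"],d["T"]
    r=T[:3,:3]@np.linalg.solve(K,[u,v,1.]);o=T[:3,3]
    return o+r*(z-o[2])/r[2]
def crop(x,y,ox,oy,f=4.2): return (x+.5)/f-.5+ox,(y+.5)/f-.5+oy
E
python3 - <<'E'
from h import *
g=lambda x,y,z:pix("top",*crop(x,y,205,145),z)
P=np.array([g(x,y,6) for x,y in [(136,246),(220,244.5),(304,244),(388,243),(472,243),(556,243),(640,243)]])[:,:2]
Y=46*np.arange(3,-4,-1)
b=np.polyfit(Y,P,1);print("mid",b[1],"ydir",b[0],np.hypot(*b[0]));print(P-np.outer(Y,b[0])-b[1])
ey=b[0]/np.hypot(*b[0]);ex=np.array([ey[1],-ey[0]]);O=b[1]-16*ex
print("tray O",O,"yaw",np.degrees(np.arctan2(ex[1],ex[0])))
tf=lambda p:((p[:2]-O)@ex,(p[:2]-O)@ey)
for n,x,y,z in [("FL",42,510,6),("FR",730,510,6),("cap1",285,346,64),("cap3",281,408,64),("cap5",278,470,64),("nosetop",300,319,18),("tailplateL",253,492,40),("tailplateR",318,497,40),("tailbotR",318,503,6),("blue top",66,130,40),("whitecap3",380,132,64)]:
    print(n,np.round(g(x,y,z)[:2],1),np.round(tf(g(x,y,z)),1))
E
```

```text
mid [596.83978067  77.5813344 ] ydir [-0.01705779  1.00275618] 1.0029012564296735
[[-0.46674547  0.18228409]
 [ 0.1212735   0.00852507]
 [ 0.14318594 -0.11334752]
 [ 0.44547846 -0.14763768]
 [ 0.18283783 -0.11781479]
 [-0.08074945 -0.00439716]
 [-0.34528081  0.192388  ]]
tray O [580.84209513  77.30919932] yaw 0.9745589744276019
FL [447.7 259.6] [-130.   184.5]
FR [ 453.  -109.3] [-131.  -184.5]
cap1 [528.  123.7] [-52.1  47.2]
cap3 [495.7 124.5] [-84.3  48.7]
cap5 [463.8 124.9] [-116.2   49.6]
nosetop [551.7 122.7] [-28.4  45.9]
tailplateL [455.1 140.9] [-124.6   65.8]
tailplateR [453. 107.] [-127.3   31.9]
tailbotR [453.6 111.1] [-126.7   35.9]
blue top [649.4 249.5] [ 71.4 171. ]
whitecap3 [642.6  78. ] [61.7 -0.4]
```

The crops confirm it. The apron carrier, at about tray (-77, 49) with a yaw near -2°, is the smaller yellow one. The bench one is clearly bigger. I'll swing over on an arc at safe height with the fingers shut.

{"name": "carry_out", "arguments": {"motion": [[-1.3,-40,0,0,0,-3.67],[-1.3,-40,0,0,0,-3.67],[-1.3,-40,0,0,0,-3.67],[-1.3,-40,0,0,0,-3.67],[-1.3,-40,0,0,0,-3.67],[-1.3,-40,0,0,0,-3.67],[-1.3,-40,0,0,0,-3.67],[-1.3,-40,0,0,0,-3.67]], "fingers": 0, "force": 20}}

```text
time: 0.77
eef_pos: [441.3, -442.3, 241.1]
orientation: [0.924, -0.383, -0.0, -0.0]
wrist_force: [0.1, -0.4, -0.3]
width: 0.479
```

Run:
```python
from h import *
O=np.array([580.84,77.31]);a=np.radians(.975);ex=np.array([np.cos(a),np.sin(a)]);ey=np.array([-ex[1],ex[0]])
tf=lambda p:((p[:2]-O)@ex,(p[:2]-O)@ey)
for n,u,v,z in [("beaker",174,146,120),("rackTR",176,196,108),("rackTR0",172,196,50),("rackBR",168,283,50)]:
    p=pix("top",u,v,z);print(n,p[:2],tf(p))
```

```text
beaker [688.51570288 330.2197546 ] (np.float64(111.96366057590592), np.float64(251.0409123505247))
rackTR [583.11469126 322.41446289] (np.float64(6.445093516650975), np.float64(245.03026898529117))
rackTR0 [598.04830186 352.31411031] (np.float64(21.88531850886493), np.float64(274.67147498780287))
rackBR [405.10768282 346.68193718] (np.float64(-171.12320347421962), np.float64(272.32322169543903))
```

{"name": "carry_out", "arguments": {"motion": [[-1.3,-40,0,0,0,-3.67],[-1.3,-40,0,0,0,-3.67],[-1.3,-40,0,0,0,-3.67],[-1.3,-40,0,0,0,-3.67],[-1.3,-40,0,0,0,-3.67],[-1.3,-40,0,0,0,-3.67],[-1.3,-40,0,0,0,-3.67],[-1.3,-40,0,0,0,-3.67]]}}

```text
time: 1.43
eef_pos: [601.4, -169.1, 241.1]
orientation: [0.991, -0.137, -0.0, -0.0]
wrist_force: [0.8, 0.4, 0.4]
width: 0.007
```

{"name": "carry_out", "arguments": {"motion": [[-1.3,-40,0,0,0,-3.67],[-1.3,-40,0,0,0,-3.67],[-1.3,-40,0,0,0,-3.67],[-1.3,-40,0,0,0,-3.67],[0,0,0,0,0,0]]}}

```text
time: 1.85
eef_pos: [623.9, -2.1, 241.6]
orientation: [1.0, -0.003, -0.0, -0.002]
wrist_force: [0.5, 0.8, -0.4]
width: 0.004
```

```bash
cat >> h.py <<'E'
from scipy.spatial.transform import Rotation as R
O=np.array([580.84,77.31]);_a=np.radians(.975);ex=np.array([np.cos(_a),np.sin(_a)]);ey=np.array([-ex[1],ex[0]])
tf=lambda p:np.array([(np.asarray(p)[:2]-O)@ex,(np.asarray(p)[:2]-O)@ey])
def go(s,tx,ty,z):
    "shift in tool axes to tray x,y, world z (TCP)"
    w=O+tx*ex+ty*ey
    Rm=R.from_quat(s["orientation"]).as_matrix()
    d=Rm.T@(np.array([w[0],w[1],z])-s["eef_pos"])
    print("tray",tf(s["eef_pos"]).round(1),"z",s["eef_pos"][2].round(1),"yaw rel tray",np.degrees(np.arctan2(Rm[1,0],Rm[0,0])).round(2)-.97,"toolz",Rm[:,2].round(3),"F",s["wrist_force"].round(2),"t",s["time"],"shift",d.round(1))
E
python3 - <<'E'
from h import *
from bench import manip
go(manip.read_state(),5,138,60)
E
```

```text
tray [ 41.7 -80.1] z 241.6 yaw rel tray -1.27 toolz [-0.     0.005 -1.   ] F [ 0.45  0.78 -0.4 ] t 1.85 shift [ -41.5 -216.3  182.7]
```

{"name": "carry_out", "arguments": {"motion": [[-6.9,-36,0,0,0,-1.3],[-7.7,-35.9,0,0,0,0],[-7.7,-35.9,0,0,0,0],[-7.7,-35.9,0,0,0,0],[-7.7,-35.9,0,0,0,0],[-7.7,-35.9,0,0,0,0],[0,0,0,0,0,0]]}}

```text
time: 2.43
eef_pos: [576.0, 211.3, 241.7]
orientation: [1.0, 0.006, -0.001, -0.002]
wrist_force: [0.1, 0.9, 0.2]
width: 0.006
```

{"name": "carry_out", "arguments": {"motion": [[0,0,35,0,0,0],[0,0,35,0,0,0],[0,0,35,0,0,0],[0,0,35,0,0,0],[0,0,30,0,0,0],[0,0,0,0,0,0]]}}

```text
time: 2.93
eef_pos: [576.1, 200.3, 65.0]
orientation: [1.0, 0.001, -0.005, 0.002]
wrist_force: [0.1, -1.0, -0.9]
width: 0.006
```

Run:
```python
from h import *
from bench import manip
import cv2
go(manip.read_state(),5,138,26)
c=manip.read_camera("scene");cv2.imwrite("pics/s1.png",cv2.resize(c["image"][180:420,180:500,::-1],None,fx=2.4,fy=2.4))
```

```text
tray [ -2.7 123. ] z 65.0 yaw rel tray -0.88 toolz [-0.009 -0.003 -1.   ] F [ 0.08 -0.98 -0.92] t 2.9333 shift [  7.8 -15.2  38.9]
```

View pics/s1.png

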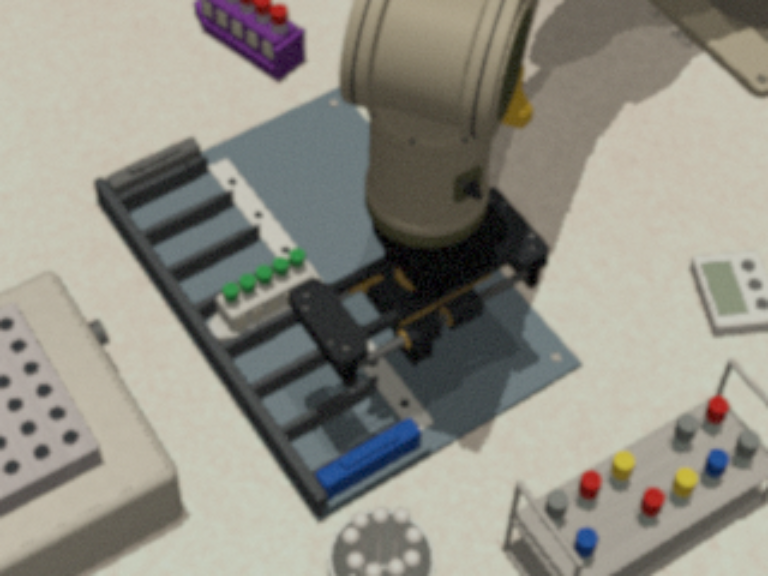

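The picture shows the tool over the strip between lanes 1 and 2, around (400,350). The gripper body is clear of the beaker, the rack and the carrier. I'll shift to lane 1 and lower the tool.

{"name": "carry_out", "arguments": {"motion": [[7.8,-15,0,0,0,0],[0,0,25,0,0,0],[0,0,0,0,0,0],[0,0,0,0,0,0]]}}

```text
time: 3.32
eef_pos: [587.6, 217.4, 47.8]
orientation: [1.0, 0.001, -0.0, 0.0]
wrist_force: [0.4, 1.0, 0.1]
width: 0.006
```

Run:
```python
from h import *
from bench import manip
go(manip.read_state(),5,138,25)
```

```text
tray [  9.1 140. ] z 47.8 yaw rel tray -0.88 toolz [-0. -0. -1.] F [0.36 0.98 0.06] t 3.3167 shift [-4.1  2.  22.8]
```

{"name": "carry_out", "arguments": {"motion": [[0,0,6,0,0,0],[0,0,4,0,0,0],[0,0,0,0,0,0],[0,0,0,0,0,0],[0,0,0,0,0,0]]}}

```text
time: 3.73
eef_pos: [587.6, 217.5, 37.0]
orientation: [1.0, 0.001, 0.0, -0.0]
wrist_force: [0.5, -0.2, -0.2]
width: 0.004
```

{"name": "carry_out", "arguments": {"motion": [[0,0,3,0,0,0],[0,0,2,0,0,0],[0,0,0,0,0,0],[0,0,0,0,0,0]]}}

```text
time: 4.07
eef_pos: [587.2, 217.6, 31.3]
orientation: [1.0, 0.001, -0.0, 0.0]
wrist_force: [0.0, -0.0, 0.1]
width: 0.004
```

{"name": "carry_out", "arguments": {"motion": [[0,0,3,0,0,0],[0,0,2,0,0,0],[0,0,1.5,0,0,0],[0,0,0,0,0,0],[0,0,0,0,0,0]]}}

```text
time: 4.48
eef_pos: [587.3, 217.6, 25.5]
orientation: [1.0, 0.001, -0.0, 0.0]
wrist_force: [-3.0, -1.5, 5.9]
width: 0.005
```

Contact at lane 1, about 6 N. Now I'll slide along the strip to lanes 2 and 3.

{"name": "carry_out", "arguments": {"motion": [[-0.4,6,0,0,0,0],[-0.4,6,0,0,0,0],[-0.4,6,0,0,0,0],[-0.4,6,0,0,0,0],[-0.4,6,0,0,0,0],[-0.4,6,0,0,0,0],[-0.4,6,0,0,0,0],[-0.4,6,0,0,0,0]]}}

```text
time: 5.15
eef_pos: [584.6, 169.6, 25.5]
orientation: [1.0, 0.001, 0.001, -0.001]
wrist_force: [0.6, 4.2, 5.1]
width: 0.006
```

Run:
```python
from h import *
from bench import manip
go(manip.read_state(),5,46,25)
```

```text
tray [ 5.4 92.2] z 25.5 yaw rel tray -0.87 toolz [ 0.001  0.001 -1.   ] F [0.61 4.19 5.13] t 5.15 shift [ 0.3 46.2  0.5]
```

{"name": "carry_out", "arguments": {"motion": [[0.1,6,0,0,0,0],[0.1,6,0,0,0,0],[0.1,6,0,0,0,0],[0.1,6,0,0,0,0],[0.1,6,0,0,0,0],[0.1,6,0,0,0,0],[0.1,6,0,0,0,0],[0,4,0,0,0,0]]}}

```text
time: 5.82
eef_pos: [585.4, 123.3, 25.5]
orientation: [1.0, 0.001, 0.001, -0.0]
wrist_force: [-0.5, 4.0, 4.8]
width: 0.003
```

{"name": "carry_out", "arguments": {"motion": [[0,0,0,0,0,0],[0,0,0,0,0,0],[0,0,0,0,0,0]]}}

```text
time: 6.07
eef_pos: [585.5, 122.6, 25.5]
orientation: [1.0, 0.0, 0.0, 0.0]
wrist_force: [-0.4, 1.1, 7.3]
width: 0.002
```

Run:
```python
from h import *
from bench import manip
go(manip.read_state(),-170,46,140)
```

```text
tray [ 5.4 45.2] z 25.5 yaw rel tray -0.9199999999999999 toolz [ 0.001 -0.001 -1.   ] F [-0.37  1.09  7.25] t 6.0667 shift [-175.3    2.1 -114.6]
```

{"name": "carry_out", "arguments": {"motion": [[0,0,-5,0,0,0],[0,0,-28,0,0,0],[0,0,-28,0,0,0],[0,0,-28,0,0,0],[0,0,-28,0,0,0],[0,0,0,0,0,0]]}}

```text
time: 6.57
eef_pos: [587.3, 123.6, 147.5]
orientation: [1.0, 0.0, 0.003, -0.0]
wrist_force: [0.5, -0.2, 0.5]
width: 0.004
```

Run:
```python
from h import *
from bench import manip
s=manip.read_state();go(s,-170,46,140);print(s["joint_pos"].round(2))
```

```text
tray [ 7.2 46.1] z 147.5 yaw rel tray -0.9199999999999999 toolz [ 0.007  0.    -1.   ] F [ 0.52 -0.16  0.49] t 6.5667 shift [-177.2    3.     6.3]
[ 0.25  0.42 -0.67  1.62  0.28  1.19 -0.48]
```

{"name": "carry_out", "arguments": {"motion": [[0,0,0,0,0,7],[0,0,0,0,0,7],[0,0,0,0,0,7],[0,0,0,0,0,7],[0,0,0,0,0,7],[0,0,0,0,0,7],[0,0,0,0,0,7]]}}

```text
time: 7.15
eef_pos: [584.7, 122.5, 141.5]
orientation: [0.909, -0.417, -0.0, 0.001]
wrist_force: [0.4, 0.0, -0.2]
width: 0.008
```

Run:
```python
from h import *
from bench import manip
s=manip.read_state();go(s,-170,46,140);print(s["joint_pos"].round(2))
```

```text
tray [ 4.6 45.1] z 141.5 yaw rel tray -50.26 toolz [-0.001 -0.001 -1.   ] F [ 0.42  0.03 -0.21] t 7.15 shift [-112.3  133.7    1.7]
[ 0.14  0.4  -0.52  1.64  0.21  1.17 -1.3 ]
```

{"name": "carry_out", "arguments": {"motion": [[0,0,0,0,0,7],[0,0,0,0,0,7],[0,0,0,0,0,7],[0,0,0,0,0,7],[0,0,0,0,0,7],[0,0,0,0,0,4.8],[0,0,0,0,0,0]]}}

```text
time: 7.73
eef_pos: [584.7, 122.7, 141.6]
orientation: [0.713, -0.701, 0.0, 0.001]
wrist_force: [-0.1, -1.3, -0.4]
width: 0.006
```

Run:
```python
from h import *
from bench import manip
s=manip.read_state();go(s,-170,46,140);print(s["joint_pos"].round(2))
```

```text
tray [ 4.6 45.3] z 141.6 yaw rel tray -89.94 toolz [-0.001 -0.001 -1.   ] F [-0.09 -1.32 -0.43] t 7.7333 shift [ -0.9 174.6   1.8]
[ 0.05  0.38 -0.41  1.64  0.16  1.16 -1.95]
```

{"name": "carry_out", "arguments": {"motion": [[0,34,0,0,0,0],[0,34,0,0,0,0],[0,34,0,0,0,0],[0,34,0,0,0,0],[0,34,0,0,0,0],[0,0,0,0,0,0],[0,0,0,0,0,0]]}}

```text
time: 8.32
eef_pos: [413.9, 119.0, 142.1]
orientation: [0.716, -0.698, 0.001, 0.0]
wrist_force: [0.9, 0.6, -0.5]
width: 0.005
```

Run:
```python
from h import *
from bench import manip
import cv2
s=manip.read_state();go(s,-160,49,30)
c=manip.read_camera("wrist");cv2.imwrite("pics/w2.png",c["image"][:,:,::-1]);np.savez("wrist.npz",K=c["camera_matrix"],M=c["mount"],p=s["eef_pos"],q=s["orientation"])
c=manip.read_camera("top");cv2.imwrite("pics/t2.png",cv2.resize(c["image"][145:275,205:395,::-1],None,fx=4.2,fy=4.2,interpolation=cv2.INTER_CUBIC))
```

```text
tray [-166.2   44.5] z 142.1 yaw rel tray -89.49 toolz [ 0.001 -0.002 -1.   ] F [ 0.87  0.58 -0.49] t 8.3167 shift [ -4.6  -6.2 112.1]
```

View pics/w2.png

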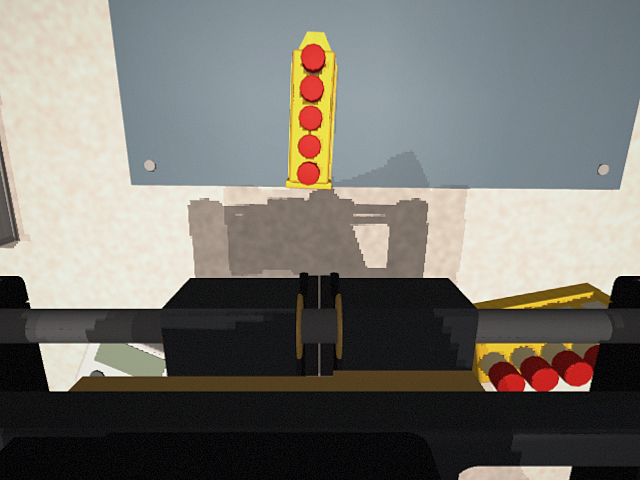

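View pics/t2.png

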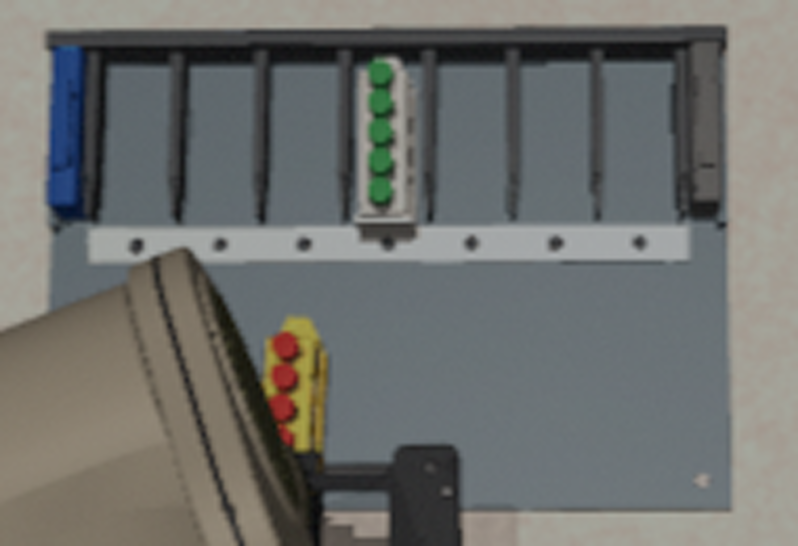

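The wrist view shows the carrier tail plate from (286,186) to (331,188), almost square to the jaws. The larger yellow one is at (540,330), so I'll check its clearance from the gripper body.

Run:
```python
from h import *
d=np.load("wrist.npz")
Rm=R.from_quat(d["q"]).as_matrix();M=d["M"]
print(M.round(2))
def w(u,v,z):
    r=Rm@M[:3,:3]@np.linalg.solve(d["K"],[u,v,1.]);o=d["p"]+Rm@M[:3,3]
    return o+r*(z-o[2])/r[2]
for n,u,v,z in [("nose tip",314,32,12),("cap1",313,57,64),("cap5",308,174,64),("tailL",286,187,40),("tailR",331,189,40),("tailbot",310,190,6),("trayFL",131,185,6),("trayFR",620,189,6)]:
    p=w(u,v,z);print(n,p[:2].round(1),tf(p).round(1))
for u,v,z in [(322,323,15),(330,317,80),(382,303,80),(385,318,80),(382,303,50),(352,305,60)]:print(pix("top",u,v,z).round(1))
```

```text
[[   1.      0.      0.     -0.52]
 [  -0.      0.96    0.26  -72.72]
 [  -0.     -0.26    0.96 -143.09]
 [   0.      0.      0.      1.  ]]
nose tip [555.1 126.1] [-24.9  49.2]
cap1 [529.7 125.5] [-50.4  49.1]
cap5 [465.8 127.1] [-114.2   51.8]
tailL [454.6 142.3] [-125.1   67.1]
tailR [454.  112.2] [-126.2   37. ]
tailbot [448.3 126.8] [-131.7   51.8]
trayFL [448.6 262.7] [-129.   187.6]
trayFR [ 455.2 -109.6] [-128.8 -184.8]
[325.6  14.6  15. ]
[338.8  -3.6  80. ]
[ 368.8 -109.9   80. ]
[ 338.6 -115.9   80. ]
[ 369.8 -112.8   50. ]
[364.3 -49.1  60. ]
```

Clear: the large yellow one spans x ≤ 370, y ≤ 15, and the gripper body keeps to x ≥ 377, y ≥ 24. The carrier's tail is at tray (-126, 51.5) and its axis at about -2°. Pushing it along its own axis brings it to y ≈ 46. I'll turn the tool 2.5° and tilt it 4° so the tip leads and the contact stays low.

{"name": "carry_out", "arguments": {"motion": [[0,0,0,0,0,2.5],[0,0,0,4,0,0],[0,0,0,0,0,0],[0,0,0,0,0,0]]}}

```text
time: 8.75
eef_pos: [415.3, 119.6, 142.1]
orientation: [-0.7, 0.714, -0.025, 0.024]
wrist_force: [-0.7, 0.2, 0.8]
width: 0.005
```

Run:
```python
from h import *
from bench import manip
s=manip.read_state();go(s,-155,52.3,70)
```

```text
tray [-164.8   45.1] z 142.1 yaw rel tray -92.11 toolz [ 0.069 -0.002 -0.998] F [-0.68  0.21  0.83] t 8.75 shift [-7.5 -4.6 72.6]
```

{"name": "carry_out", "arguments": {"motion": [[-7.5,-4.6,22,0,0,0],[0,0,25,0,0,0],[0,0,25,0,0,0],[0,0,0,0,0,0],[0,0,0,0,0,0]]}}

```text
time: 9.17
eef_pos: [424.4, 126.9, 69.9]
orientation: [-0.699, 0.714, -0.024, 0.023]
wrist_force: [0.4, 0.5, 0.4]
width: 0.006
```

Run:
```python
from h import *
from bench import manip
s=manip.read_state();go(s,-155,52.3,33)
```

```text
tray [-155.5   52.3] z 69.9 yaw rel tray -92.15 toolz [ 0.066 -0.002 -0.998] F [0.44 0.54 0.45] t 9.1667 shift [-0.1  1.9 36.9]
```

{"name": "carry_out", "arguments": {"motion": [[0,1.9,20,0,0,0],[0,0,14,0,0,0],[0,0,3,0,0,0],[0,0,0,0,0,0],[0,0,0,0,0,0]]}}

```text
time: 9.58
eef_pos: [426.4, 127.3, 34.8]
orientation: [-0.699, 0.714, -0.025, 0.025]
wrist_force: [0.1, -0.6, -0.5]
width: 0.004
```

Run:
```python
from h import *
from bench import manip
import cv2
s=manip.read_state();go(s,-140,51.9,33)
c=manip.read_camera("wrist");cv2.imwrite("pics/w3.png",c["image"][:,:,::-1])
```

```text
tray [-153.5   52.6] z 34.8 yaw rel tray -92.17 toolz [ 0.071 -0.001 -0.997] F [ 0.11 -0.58 -0.52] t 9.5833 shift [  0.2 -13.4   2.8]
```

View pics/w3.png

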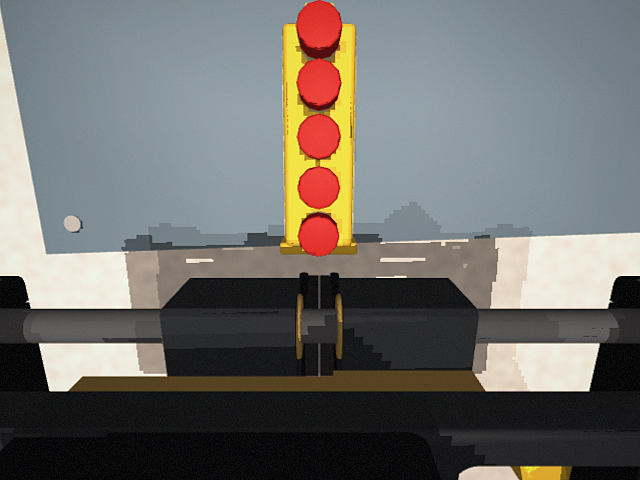

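The carrier is centred at column 319 and straight, directly ahead of the fingertips at (320,280). I'll start the push.

{"name": "carry_out", "arguments": {"motion": [[0,-4,0.6,0,0,0],[0,-4,0.6,0,0,0],[0,-4,0.6,0,0,0],[0,-4,0.3,0,0,0],[0,-3,0.2,0,0,0],[0,-3,0.2,0,0,0],[0,-4,0.3,0,0,0],[0,-4,0.3,0,0,0]]}}

```text
time: 10.3
eef_pos: [455.8, 126.4, 32.4]
orientation: [-0.699, 0.714, -0.025, 0.024]
wrist_force: [-1.4, 0.1, 1.0]
width: 0.002
```

Run:
```python
from h import *
from bench import manip
import cv2
s=manip.read_state();go(s,-80,49,33)
c=manip.read_camera("wrist");cv2.imwrite("pics/w4.png",c["image"][:,:,::-1])
```

```text
tray [-124.1   51.2] z 32.4 yaw rel tray -92.16 toolz [ 0.069 -0.002 -0.998] F [-1.42  0.07  1.05] t 10.3 shift [  0.5 -44.1   2.5]
```

View pics/w4.png

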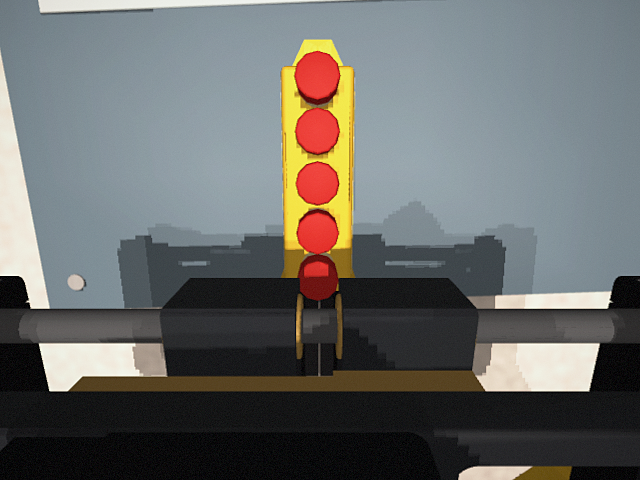

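In contact (-1.4 N), upright and straight, with the nose at (318,45). I'll continue.

{"name": "carry_out", "arguments": {"motion": [[0,-5,0.3,0,0,0],[0,-5,0.3,0,0,0],[0,-5,0.3,0,0,0],[0,-5,0.3,0,0,0],[0,-5,0.3,0,0,0],[0,-5,0.3,0,0,0],[0,-5,0.3,0,0,0],[0,-5,0.3,0,0,0]]}}

```text
time: 11.02
eef_pos: [496.2, 125.5, 32.8]
orientation: [-0.699, 0.714, -0.025, 0.024]
wrist_force: [-0.2, 0.6, -0.8]
width: 0.007
```

Run:
```python
from h import *
from bench import manip
import cv2
s=manip.read_state();go(s,0,46,33)
c=manip.read_camera("wrist");cv2.imwrite("pics/w5.png",c["image"][:,:,::-1])
```

```text
tray [-83.8  49.7] z 32.8 yaw rel tray -92.17 toolz [ 0.07  -0.002 -0.998] F [-0.22  0.61 -0.82] t 11.0167 shift [  0.5 -83.7   5.7]
```

View pics/w5.png

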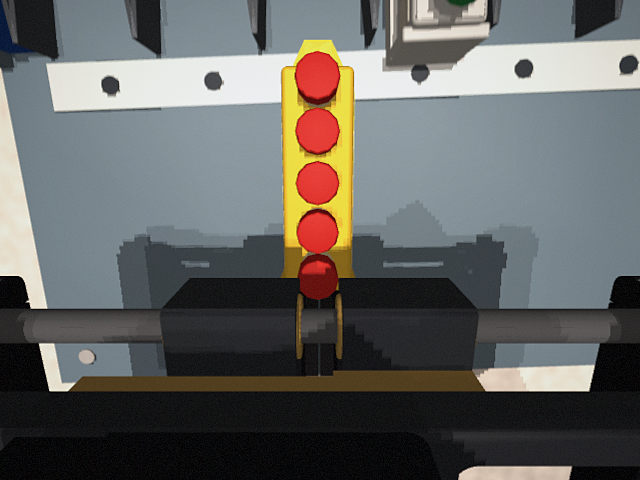

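The carrier stays in place relative to the tool. Its nose is at (318,45), centred between the lane 3 divider noses at (258,45) and (370,40).

{"name": "carry_out", "arguments": {"motion": [[0,-5,0.3,0,0,0],[0,-5,0.3,0,0,0],[0,-5,0.3,0,0,0],[0,-5,0.3,0,0,0],[0,-5,0.3,0,0,0],[0,-5,0.3,0,0,0],[0,-5,0.3,0,0,0],[0,-5,0.3,0,0,0]]}}

```text
time: 11.73
eef_pos: [536.3, 124.7, 33.2]
orientation: [-0.699, 0.714, -0.025, 0.024]
wrist_force: [-0.7, -0.2, -1.0]
width: 0.003
```

Run:
```python
from h import *
from bench import manip
import cv2
s=manip.read_state();go(s,0,46,33)
c=manip.read_camera("wrist");cv2.imwrite("pics/w6.png",c["image"][:,:,::-1])
```

```text
tray [-43.7  48.1] z 33.2 yaw rel tray -92.17 toolz [ 0.07  -0.002 -0.998] F [-0.67 -0.23 -0.97] t 11.7333 shift [  0.4 -43.7   3.3]
```

View pics/w6.png

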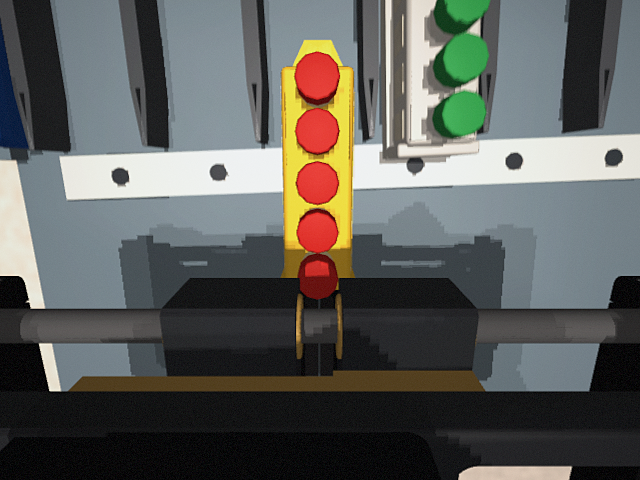

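The nose is entering lane 3 between the dividers at (260,140) and (368,135), centred and upright. The white carrier hasn't moved. I'll continue.

{"name": "carry_out", "arguments": {"motion": [[0,-5,0.3,0,0,0],[0,-5,0.3,0,0,0],[0,-5,0.3,0,0,0],[0,-5,0.3,0,0,0],[0,-5,0.3,0,0,0],[0,-5,0.3,0,0,0],[0,-5,0.3,0,0,0],[0,-5,0.3,0,0,0]]}}

```text
time: 12.45
eef_pos: [576.3, 123.9, 33.6]
orientation: [-0.699, 0.714, -0.025, 0.024]
wrist_force: [-1.0, 0.3, -0.8]
width: 0.008
```

Run:
```python
from h import *
from bench import manip
import cv2
s=manip.read_state();go(s,10,46,33)
c=manip.read_camera("wrist");cv2.imwrite("pics/w7.png",c["image"][:,:,::-1])
```

```text
tray [-3.7 46.6] z 33.6 yaw rel tray -92.17 toolz [ 0.07  -0.002 -0.998] F [-0.99  0.31 -0.82] t 12.45 shift [  0.1 -13.6   1.6]
```

View pics/w7.png

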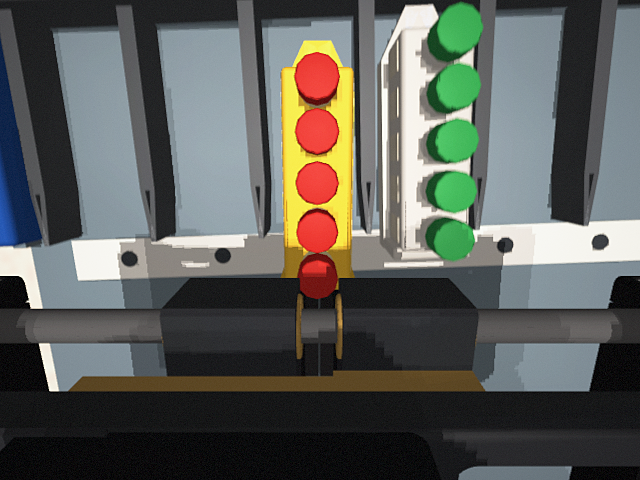

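About 13 mm remain, and the carrier is in the lane and upright. I'll go slower and watch the force.

{"name": "carry_out", "arguments": {"motion": [[0,-3,0.2,0,0,0],[0,-3,0.2,0,0,0],[0,-2,0.1,0,0,0],[0,-1.5,0.1,0,0,0],[0,0,0,0,0,0]]}}

```text
time: 12.92
eef_pos: [585.7, 123.7, 33.8]
orientation: [-0.699, 0.714, -0.025, 0.025]
wrist_force: [0.3, 0.4, -0.3]
width: 0.003
```

{"name": "carry_out", "arguments": {"motion": [[0,-1.5,0.1,0,0,0],[0,-1,0.1,0,0,0],[0,0,0,0,0,0],[0,0,0,0,0,0]]}}

```text
time: 13.25
eef_pos: [587.9, 123.6, 33.8]
orientation: [-0.699, 0.714, -0.025, 0.024]
wrist_force: [-1.9, -0.5, 0.1]
width: 0.001
```

{"name": "carry_out", "arguments": {"motion": [[0,-1,0.1,0,0,0],[0,-1,0.1,0,0,0],[0,0,0,0,0,0]]}}

```text
time: 13.5
eef_pos: [588.4, 123.7, 33.4]
orientation: [-0.699, 0.714, -0.024, 0.023]
wrist_force: [-9.3, -1.0, 7.9]
width: 0.006
```

{"name": "carry_out", "arguments": {"motion": [[0,-1,0.1,0,0,0],[0,0,0,0,0,0],[0,0,0,0,0,0]]}}

```text
time: 13.75
eef_pos: [588.5, 123.7, 33.3]
orientation: [-0.699, 0.714, -0.024, 0.022]
wrist_force: [-14.7, -0.8, 10.8]
width: 0.007
```

Run:
```python
from h import *
from bench import manip
import cv2
s=manip.read_state();go(s,10,46,33)
c=manip.read_camera("wrist");cv2.imwrite("pics/w8.png",c["image"][:,:,::-1])
```

```text
tray [ 8.5 46.3] z 33.3 yaw rel tray -92.14 toolz [ 0.065 -0.003 -0.998] F [-14.74  -0.84  10.85] t 13.75 shift [ 0.2 -1.5  0.4]
```

View pics/w8.png

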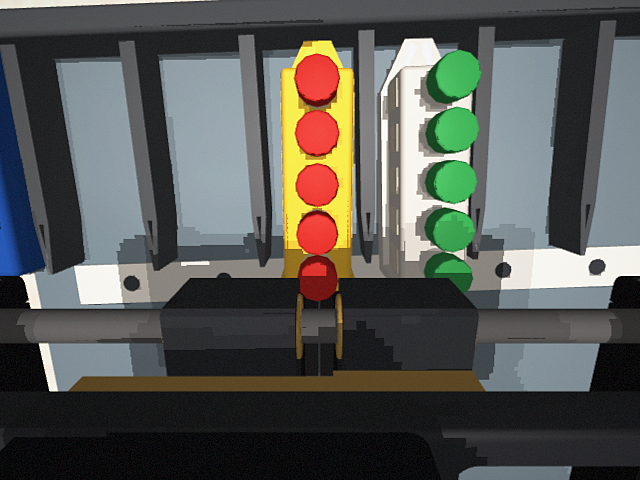

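Home: the tool stopped at tray x 8.5 mm (about 9 predicted) with force rising to 15 N, and the yellow caps line up with the white carrier's. I'll back off straight, then lift.

{"name": "carry_out", "arguments": {"motion": [[0,2,-0.1,0,0,0],[0,4,-0.3,0,0,0],[0,8,-0.5,0,0,0],[0,15,-1,0,0,0],[0,20,-1.4,0,0,0],[0,20,-1.4,0,0,0],[0,20,-1.4,0,0,0],[0,20,-1.4,0,0,0]]}}

```text
time: 14.47
eef_pos: [480.5, 125.7, 33.5]
orientation: [-0.699, 0.714, -0.025, 0.025]
wrist_force: [-0.6, 0.2, 0.0]
width: 0.006
```

{"name": "carry_out", "arguments": {"motion": [[0,25,-1.5,0,0,0],[0,0,-30,0,0,0],[0,0,-30,0,0,0],[0,0,-30,0,0,0],[0,0,-30,0,0,0],[0,0,0,0,0,0],[0,0,0,0,0,0],[0,0,0,0,0,0]]}}

```text
time: 15.13
eef_pos: [447.9, 126.3, 152.5]
orientation: [-0.699, 0.714, -0.025, 0.024]
wrist_force: [0.9, -0.4, -1.3]
width: 0.009
```

Run:
```python
from h import *
from bench import manip
import cv2
s=manip.read_state();go(s,10,46,33)
c=manip.read_camera("wrist");cv2.imwrite("pics/w9.png",c["image"][:,:,::-1])
np.savez("wrist.npz",K=c["camera_matrix"],M=c["mount"],p=s["eef_pos"],q=s["orientation"])
c=manip.read_camera("top");cv2.imwrite("pics/t9.png",cv2.resize(c["image"][145:275,205:395,::-1],None,fx=4.2,fy=4.2,interpolation=cv2.INTER_CUBIC))
c=manip.read_camera("scene");cv2.imwrite("pics/s9.png",c["image"][:,:,::-1])
```

```text
tray [-132.1   51.2] z 152.5 yaw rel tray -92.17999999999999 toolz [ 0.07  -0.002 -0.998] F [ 0.88 -0.36 -1.29] t 15.1333 shift [  -0.2 -133.4  129.2]
```

View pics/w9.png

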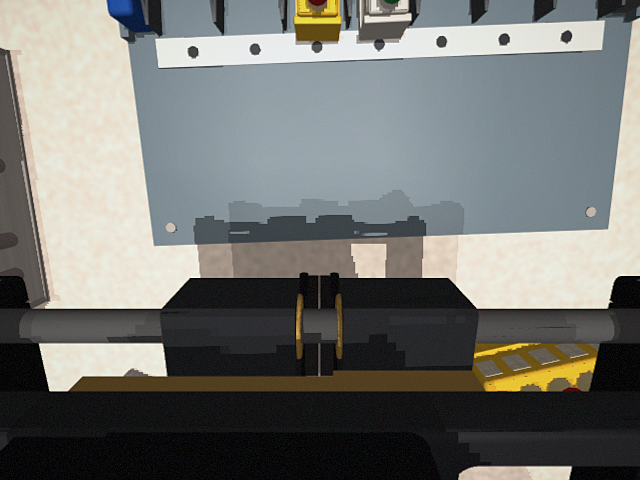

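View pics/t9.png

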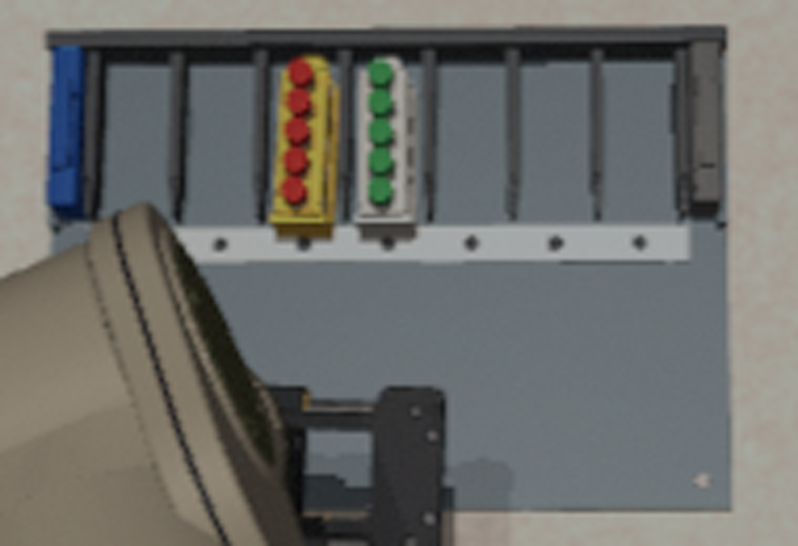

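View pics/s9.png

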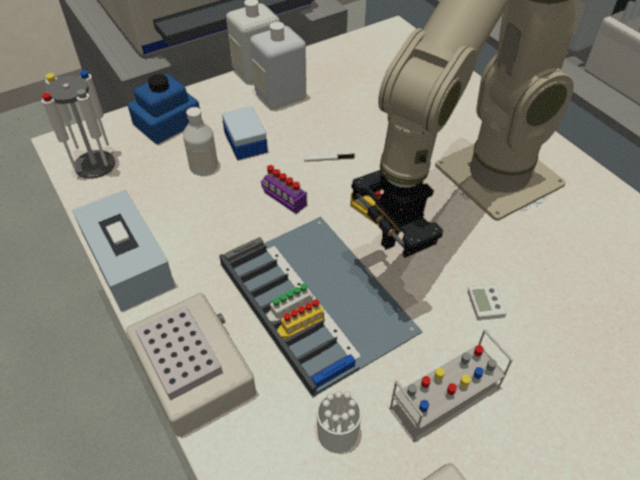

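Run:
```python
from h import *
g=lambda x,y:tf(pix("top",*crop(x,y,205,145),64))
a,b,c=g(301,73),g(297,130),g(293,190);w=g(380,132),g(380,73),g(380,190)
print(a,b,c,"yaw",np.arctan2(a[1]-c[1],a[0]-c[0]));print(w,np.arctan2(w[1][1]-w[2][1],w[1][0]-w[2][0]))
```

```text
[94.27941734 41.6710147 ] [63.12254687 43.20476578] [30.67193696 44.69220534] yaw -0.04746174117245609
(array([61.73260625, -0.35622446]), array([9.39623676e+01, 4.82883394e-03]), array([30.38663745, -0.70737708])) 0.011202012447507162
```

Checks are fine: yaw about -0.05 rad (limit 0.12), y about 43.5 mm (39–53 allowed), x level with the white home carrier, and the arm is clear. I'll hand it in.

```bash
python3 -c "
from bench import manip
print(manip.close_job())"
```

```text
the job is handed in; nothing more can be done
None
```

The job is handed in, and my last checks put the yellow carrier home in the third lane from the blue block. The hand-in reports no verdict, so these readings are mine.

**What I did:** With the fingers shut, I slid a fingertip along the steel strip from lane 1 through lane 2 to lane 3, reading 5–7 N of contact at each. I then pushed the smaller yellow carrier on its tail, with the fingertips low, into lane 3. It stopped against the back stop with the force rising to about 15 N. After that I backed off and lifted clear.

**Last checks:**
- **Depth:** the carrier is level with the white home carrier to within about 1.5 mm.
- **Position across the lane:** about y = 43.5 mm, roughly 2.5 mm off the lane centre (7 mm allowed).
- **Angle:** yaw about -0.05 rad (0.12 allowed), and it looks upright. That is a little more than the roughly -0.035 rad it had while I was pushing it.
- **Other things:** the white carrier shows at the same pixels as before. The bystanders in view look unmoved by eye; I didn't measure them.
- **Robot:** the arm is clear and touching nothing. The run took about 15 s of the 64 s allowed.

No check failed.

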